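# Close and seal the dry case over the doming punches

### The job

Slowly push the heavy hinged cover of the punch case down until it is shut, without hurrying or slamming it, and then press firmly on it near its front edge (about 17 N for about a second, never more than 25 N at any time) so that it seats fully home on its rubber seal. Let go of it and leave the bottle, the steel block and the die plate beside the case where they are.

Things in the scene. Friction and masses are not known exactly. Their poses are not given: they have to be found in the camera images.
- case: open wooden case of steel doming punches, 200 (x) x 260 (y) x 75 mm high plus a 3 mm rubber seal on its rim (rim top 78 mm above the origin), fixed mid on a cork work board 300 x 660 mm whose top stands 10 to 42 mm above the bench; origin at the centre of the case's underside, on the board's top; x points level from front edge to hinge, front roughly towards the robot; y runs along the hinge
- lid (a joint): angle of the cover (rad): 0 shut flat on the seal, a firm stop; 1.5 fully open; grows as it opens upward. A stiff damped hinge holds it where left while steep. A slow push 160 mm from the hinge takes 3 to 10 N when steep, fading to 0 to 4 N near shut; below about 0.6 a heavy one may sink on its own, slower than 0.7 rad/s. Slammed: faster than 0.75 rad/s within 0.4 of shut
- lid_hinge (a point): middle of the hinge line, 84 mm above the case's origin and 100 mm along its +x, at mid thickness of the heavy grey steel-skinned cover (200 mm from hinge to front edge, 260 mm wide, 12 mm thick, 1.3 to 1.8 kg). Its axes turn with the cover: -x to the front edge, z out of the outer face, which is the face to push on: up when shut, away from the robot when open
- pad (a point): centre of the outer surface of the orange push pad, 50 x 90 mm and 3 mm thick, on the cover's outer face 160 mm from the hinge and 9 mm out from mid thickness; the pad reaches to 15 mm from the front edge; its z axis points out of the face
- cleaner: white bottle, 60 mm across and 170 mm high, standing loose on the board beside the case; origin at the centre of its underside
- anvil: loose steel block 60 x 60 x 25 mm lying on the board beside the case; origin at the centre of its underside
- die: loose square aluminium die plate with holes, 95 x 95 x 14 mm, lying on the board beside the case; origin at the centre of its underside
Mind the look-alikes: they are no part of the job. Of the things like the cleaner, leave any that is orange or yellow; of the rest the larger one is meant.

How it is judged:
By the outcome, as a careful person would: the job done as asked, in the order asked, and still so for the second after the job is handed in, with the robot touching nothing.
It also fails if it takes over 51 s, if anything falls off the work surface, if the arm or the gripper's body presses on something with over 40 N, if the wrist force passes 120 N, or if a joint passes its speed limit or range.

### The arm

A 6-joint arm with a two-finger parallel gripper is mounted at the origin on the work surface. World frame = base frame: x ahead of the robot, y to its left, z up, the work surface at z = 0. Lengths are in m, angles in rad, forces in N, time in s.
With the tool pointing down it reaches from about 0.225 to 0.875 m from the base axis. Payload 3.4 kg.
Tool frame: the origin (TCP) lies at the very end of the fingers, on their centre line; the grasp point (between the pads) lies 19 mm behind it; z points along the fingers, y is the direction in which the jaws open and shut (so a half turn about z gives the same grasp; the last joint's range is limited). The gripper opens to 85 mm and grips with 20 to 120 N. Pads are 22 mm wide; open, the fingers measure 114 mm over their backs; the gripper's body (76 mm by 85 mm) begins 54 mm behind the grasp point. The pads swing forward as they close: fully open they stand 13 mm farther back than shut.
Start: joints at [1.146, 0.276, 1.505, -0, 1.361, -0.121], TCP at [0.172, 0.549, 0.231] pointing down, gripper open.
Joint ranges: [-2.89, 2.89], [-0.75, 2.08], [0.22, 2.7], [-1.18, 4.32], [0.11, 2.71], [-2.7, 2.7]. Speed limits (rad/s): [2.57, 2.57, 3.14, 3.14, 3.14, 3.14].

### API

Orientations are given as a unit quaternion [w, x, y, z].
In Python, from plant import status, cams, workorder gives the robot as it stands.
- The arm moves only by the shell command python3 -m jog 'ROWS' [FORCE]. ROWS is JSON, a list that holds one entry, the list of rows, each a list of 7 numbers: the turn, a rotation vector about the tool's x, y, z in units of 5 degrees (1.0 is 5 degrees), then the shift along the tool's x, y, z in units of 25 mm (1.0 is 25 mm), then the closure in counts, from 0 (fully open) to 255 (shut). A call has 1 to 8 rows; each row shifts and turns the commanded pose from where the row before left it, along the tool's axes as they then stand; what a row does not reach is not made up. A row lasts 1/10 s, in which the tool goes at most 50 mm and 8.59 degrees, less where a joint would pass 70% of its speed; a pose out of reach is approached as far as the arm can. A call is refused whole if a number of a shift passes 1 or a number of a turn 1, either way. A call with a gripper value outside its range is refused whole. The fingers move at their own pace and stop on an object; FORCE is the grip in N (left out, the last holds). Time passes only in rows, so rows that do not move let the fingers close. It gives the time, the measured TCP pose, the force and the opening at its end, in the units of the state.
- status.sense(): the state, without advancing time (a new reading comes with each control period).
- cams.snapshot(name): name is "scene" or "side" or "wrist"; returns a dict with "color" (420x560x3 uint8, red, green, blue), "range_z" (420x560 float32, m along the optical axis (not along the pixel's ray), 0 where there is no reading), "fx", "fy", "cx", "cy" (pixels), "eye" and "orientation" of the camera in the world. Camera axes: x right, y down, z forward; pixel columns grow to the right and rows downward; lengths in m; the calibration is good to about 2 mm. The wrist camera is an equidistant fisheye: a pixel r from the principal point sees the ray r / f radians off the axis. A picture is of the moment at which its call begins.
- workorder.close_job(): hands the job in, once; it reports no verdict.
Trained networks look in a picture, given as the dict that the camera call returned (one of the last four; its "shot" number tells which), for a name from the list of things; names that differ only in an ending like _2 or _b are one class to them, and where a whole thing is asked for, a point or a joint stands for the part that bears it (a point fixed in the world has none). Each returns a list of dicts, best first, with "p" (0 to 1); they miss things now and then, are a little off and sometimes report something else, mostly with a low value. They report only what shows in the picture. A call takes as long as a camera call. They do not tell look-alikes from the thing itself.
- cams.cut_out(picture, target): "pixels" (420x560 bool, what is visible of it) and "pixel" ([column, row] in pixels, amid what is visible of it).
- cams.tip_of(picture, target): "pixel" ([column, row] in pixels: a listed point, or the origin of a listed thing).
The state is a dict: "clock": time; "q": joint angles; "dq": joint speeds; "tau": joint torques, N m; "ee_pos": TCP position; "ee_rot": TCP orientation; "force": force on the tool from outside, world axes, zero at the start; "torque": the same for the moment, N m; "grip_width": finger opening in m.
Only numpy, scipy, OpenCV 4.12 (cv2) and the standard library are available. Lean on these libraries where they do the work, as an engineer would, in place of code of your own. Each camera call takes 0.05 s, during which the arm holds its last target.

## Working session

There is one attempt and no reset: what is moved stays moved. The work goes in short steps, Python scripts to look and compute and a shell command to move; the robot and the scene stay as the last step left them, time stands still between calls to the robot, and variables do not carry over. Pictures are saved under pics/ and viewed, and the job is handed in when it is done.

```bash
ls; mkdir -p pics
cat > h.py <<'E'
import numpy as np, cv2
from scipy.spatial.transform import Rotation as R
from plant import status, cams, workorder
def rot(q): return R.from_quat([q[1],q[2],q[3],q[0]])
def snap(n,f=None):
    s=cams.snapshot(n)
    if f: cv2.imwrite('pics/'+f,cv2.cvtColor(s['color'],cv2.COLOR_RGB2BGR))
    return s
def pts(s):
    v,u=np.mgrid[0:420,0:560]; z=s['range_z']
    P=np.stack([(u-s['cx'])/s['fx']*z,(v-s['cy'])/s['fy']*z,z],-1)
    W=rot(s['orientation']).apply(P.reshape(-1,3))+np.array(s['eye'])
    W=W.reshape(420,560,3); W[z<=0]=np.nan
    return W
E
python3 - <<'E'
from h import *
for n in ['scene','side']:
    s=snap(n,n+'0.png'); W=pts(s); print(n,s['eye'])
    for t in ['case','lid','pad','lid_hinge','cleaner','anvil','die']:
        for d in cams.cut_out(s,t)[:3]:
            P=W[d['pixels']]; P=P[~np.isnan(P[:,0])]
            print(t,'cut',round(d['p'],2),d['pixel'],len(P),np.round(np.median(P,0),3) if len(P) else '',np.round(P.min(0),3) if len(P) else '',np.round(P.max(0),3) if len(P) else '')
        for d in cams.tip_of(s,t)[:3]:
            u,v=map(int,d['pixel']); print(t,'tip',round(d['p'],2),d['pixel'],np.round(W[v,u],3) if 0<=v<420 and 0<=u<560 else '')
print(status.sense())
E
```

```text
pics
scene [1.22725357 0.8455238  1.1824119 ]
case cut 0.71 [277.1, 236.4] 19837 [0.657 0.199 0.032] [ 0.363 -0.25  -0.006] [0.812 0.459 0.308]
case tip 0.7 [271.6, 217.4] [0.683 0.214 0.21 ]
lid cut 0.56 [249.1, 182.5] 4603 [0.659 0.105 0.222] [ 0.577 -0.142  0.05 ] [0.721 0.224 0.308]Traceback (most recent call last):
  File "<stdin>", line 8, in <module>
ValueError: it knows: anvil, case, cleaner, die, lid_hinge, pad
```

Run:
```python
from h import *
for n in ['scene','side']:
    s=snap(n,n+'1.png'); W=pts(s); print(n,s['eye'])
    np.save('pics/'+n+'W.npy',W)
    for t in ['case','pad','lid_hinge','cleaner','anvil','die']:
        for d in cams.cut_out(s,t)[:3]:
            P=W[d['pixels']]; P=P[~np.isnan(P[:,0])]
            print(t,'cut',round(d['p'],2),d['pixel'],len(P),np.round(np.median(P,0),3) if len(P) else '',np.round(P.min(0),3) if len(P) else '',np.round(P.max(0),3) if len(P) else '')
        for d in cams.tip_of(s,t)[:3]:
            u,v=map(int,d['pixel']); print(t,'tip',round(d['p'],2),d['pixel'],np.round(W[v,u],3) if 0<=v<420 and 0<=u<560 else '')
print(status.sense())
```

```text
scene [1.22725357 0.8455238  1.1824119 ]
case cut 0.91 [276.5, 237.2] 20257 [0.657 0.197 0.032] [ 0.349 -0.33  -0.008] [0.812 0.46  0.308]
case cut 0.43 [250.3, 182.5] 4564 [0.659 0.106 0.223] [ 0.419 -0.302  0.001] [0.721 0.222 0.308]
case tip 0.67 [273.9, 218.4] [0.603 0.129 0.07 ]
pad cut 0.57 [251.1, 183.7] 4584 [0.659 0.106 0.224] [ 0.591 -0.043  0.07 ] [0.719 0.222 0.308]
pad cut 0.18 [208.0, 172.1] 383 [ 0.623 -0.144  0.053] [ 0.574 -0.205  0.024] [ 0.652 -0.108  0.06 ]
pad tip 0.61 [250.5, 163.9] [0.642 0.093 0.272]
lid_hinge cut 0.7 [247.7, 181.2] 4405 [0.659 0.104 0.223] [ 0.594 -0.041  0.102] [0.719 0.222 0.308]
lid_hinge tip 0.58 [237.3, 210.7] [0.687 0.085 0.129]
cleaner cut 0.94 [374.0, 215.4] 959 [0.421 0.311 0.095] [ 0.265  0.195 -0.007] [0.439 0.333 0.176]
cleaner cut 0.86 [378.4, 339.8] 557 [0.667 0.559 0.07 ] [ 0.584  0.515 -0.006] [0.679 0.575 0.122]
cleaner cut 0.79 [327.0, 273.5] 1142 [0.655 0.371 0.128] [0.542 0.277 0.025] [0.674 0.393 0.203]
cleaner tip 0.94 [374.5, 321.4] [0.625 0.51  0.043]
cleaner tip 0.9 [372.4, 232.3] [0.422 0.327 0.04 ]
cleaner tip 0.89 
[... 1690 characters left out ...]
]
die tip 0.36 [286.8, 229.8] [0.556 0.054 0.068]
{'clock': 1.5, 'q': array([ 1.14602696e+00,  2.75907413e-01,  1.50490980e+00, -1.34942316e-06,
        1.36069581e+00, -1.21015914e-01]), 'dq': array([-0.00087036, -0.00074572, -0.00070686,  0.00024502,  0.00066238,
        0.00049873]), 'tau': array([ 1.72499213e-04, -4.16656780e+01, -2.46094072e+01, -3.26388008e-04,
        4.47813081e-04, -1.92894490e-06]), 'ee_pos': array([0.17201155, 0.54869984, 0.23131987]), 'ee_rot': array([1.13675838e-05, 1.51293382e-01, 9.88488903e-01, 3.81682985e-05]), 'force': array([-0.08055874, -0.47400485,  0.0698293 ]), 'torque': array([-0.00727817, -0.04379365,  0.01335705]), 'grip_width': 0.08556260492733983}
```

View pics/scene0.png

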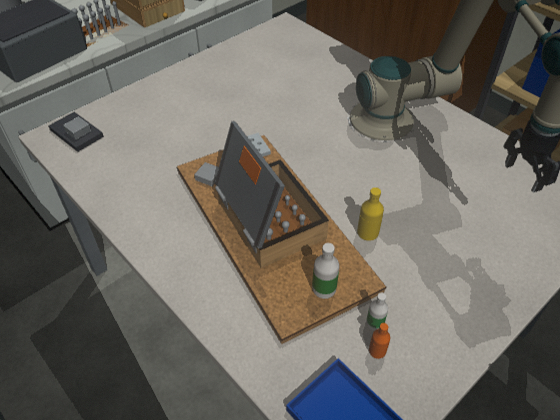

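View pics/side1.png

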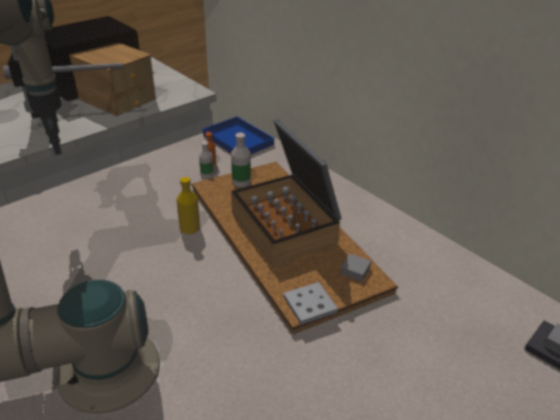

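The scene view shows the open cover, with its orange pad at (250,163), and the big white bottle on the board at (327,272). The anvil is at (207,175) and the die at (258,143). Look-alike bottles to ignore: yellow (371,215), small white (378,310) and orange (380,342). The pad and cover have no look-alike. Next I'll fit the geometry.

Run:
```python
from h import *
s=snap('scene'); W=pts(s)
d=cams.cut_out(s,'lid_hinge')[0]; m=d['pixels'].astype(np.uint8)
c=s['color'].astype(int)
org=(c[...,0]>150)&(c[...,1]<120)&(c[...,2]<90)
lab,n2=None,None
k,lab,st,ce=cv2.connectedComponentsWithStats(org.astype(np.uint8))
for i in range(1,k):
    if st[i,4]>50: print('org',st[i],ce[i],np.nanmean(W[lab==i],0))
# lid face
me=cv2.erode(m,np.ones((5,5)))>0
gray=(abs(c[...,0]-c[...,2])<25)
P=W[me&gray]; P=P[~np.isnan(P[:,0])]
for it in range(6):
    mu=np.median(P,0) if it==0 else P.mean(0)
    n=np.linalg.svd(P-mu,full_matrices=False)[2][2]; r=(P-mu)@n
    P=P[abs(r)<max(0.003,2*r.std())]
if n[0]<0:n=-n
print('lid n',n,'mu',mu,len(P),'tilt from vertical',np.degrees(np.arcsin(n[2])),'yaw',np.degrees(np.arctan2(n[1],n[0])), 'rms',r.std())
# board
for nm in ['scene','side']:
    Wn=W if nm=='scene' else np.load('pics/sideW.npy')
    cc=c if nm=='scene' else snap('side')['color'].astype(int)
    b=(Wn[...,2]>0.008)&(Wn[...,2]<0.046)&(cc[...,0]-cc[...,2]>40)&(Wn[...,0]>0.3)&(Wn[...,0]<0.9)&(abs(Wn[...,1])<0.5)
    B=Wn[b]; print(nm,'board z',np.percentile(B[:,2],[5,25,50,75,95]),len(B))
    rect=cv2.minAreaRect(B[abs(B[:,2]-np.median(B[:,2]))<.006][:,:2].astype(np.float32)); print(rect)
    # rim heights
    z0=np.median(B[:,2])
    rm=(abs(Wn[...,2]-z0-.078)<.006)&(Wn[...,0]>0.4)&(Wn[...,0]<0.8)&(Wn[...,1]>-.15)&(Wn[...,1]<.3)
    Q=Wn[rm]; print('rim',len(Q),Q.min(0),Q.max(0),cv2.minAreaRect(Q[:,:2].astype(np.float32)))
# lid extents
yaw=np.arctan2(n[1],n[0])
Pl=W[m>0];Pl=Pl[~np.isnan(Pl[:,0])]; Pl=Pl[abs((Pl-mu)@n)<.012]
h=np.array([-np.sin(yaw),np.cos(yaw),0]); u=np.cross(n,h);
print('along hinge',np.percentile((Pl-mu)@h,[0.5,99.5]),'up',u,np.percentile((Pl-mu)@u,[.5,99.5]))
print('centre ctr',mu+h*np.mean(np.percentile((Pl-mu)@h,[.5,99.5])))
```

```text
org [379 334  11  10  80] [384.1875 338.95  ] [0.66135147 0.56568901 0.07991823]
lid n [ 0.92087728 -0.22049647  0.32150635] mu [0.65998728 0.0989762  0.21606788] 2897 tilt from vertical 18.75404727286822 yaw -13.465486018139943 rms 0.0011001198274301638
scene board z [0.0247858  0.02756224 0.02930609 0.03105993 0.03396523] 10102
((0.5434061884880066, 0.11513465642929077), (0.6627125144004822, 0.3944242298603058), 76.53977966308594)
rim 892 [ 0.40779873 -0.0243024   0.10130734] [0.72141918 0.29908687 0.11329861] ((0.5403104424476624, 0.12492852658033371), (0.2883719205856323, 0.32810911536216736), 76.33419799804688)
side board z [0.0232688  0.02551319 0.02696839 0.02843208 0.03062629] 6838
((0.5369137525558472, 0.11317816376686096), (0.6661327481269836, 0.4040582478046417), 76.82084655761719)
rim 1298 [ 0.401274   -0.05221438  0.09896872] [0.71255846 0.29232489 0.11090741] ((0.530410885810852, 0.12205398082733154), (0.2831665277481079, 0.32267069816589355), 76.21582794189453)
along hinge [-0.13981372  0.11882559] up [-0.31266826  0.07486584  0.94690742] [-0.10487647  0.09519574]
centre ctr [0.65754363 0.08877061 0.21606788]
```

Run:
```python
import cv2
a=cv2.imread('pics/scene0.png')[110:320,170:450]; cv2.imwrite('pics/crop0.png',cv2.resize(a,None,fx=2.8,fy=2.8,interpolation=2))
```

```text
(no output)
```

View pics/crop0.png

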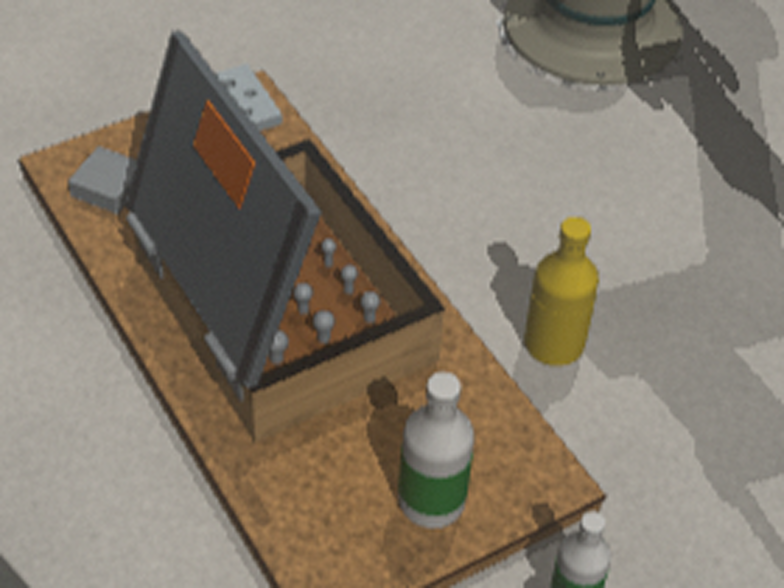

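The crop confirms the choice. The cover is at about 1.24 rad, with the hinge near (0.684, 0.082, 0.113) and the pad near (0.641, 0.092, 0.267). The detected pad tip agrees with that. Next I raise the tool, close the gripper, align the yaw by about -4° and cross to behind the cover.

```bash
python3 -m jog '[[[0,0,-0.78,0,0,-1,255],[0,0,0,0,0,-1,255],[0,0,0,0,0,-1,255],[0,0,0,0,0,-1,255],[0,0,0,-0.5,-0.2,-1,255],[0,0,0,-1,-0.5,-1,255],[0,0,0,-1,-0.5,-0.8,255],[0,0,0,-1,-0.6,0,255]]]'
python3 -m jog '[[[0,0,0,-1,-0.55,0,255],[0,0,0,-1,-0.55,0,255],[0,0,0,-1,-0.55,0,255],[0,0,0,-1,-0.55,0,255],[0,0,0,-1,-0.55,0,255],[0,0,0,-1,-0.55,0,255],[0,0,0,-1,-0.55,0,255],[0,0,0,-1,-0.55,0,255]]]'
python3 -c "
from h import *
s=status.sense(); print(s); print(rot(s['ee_rot']).as_matrix())"
```

```text
clock: 2.45
ee_pos: [0.2479, 0.485, 0.4046]
ee_rot: [0.002, 0.117, 0.993, 0.003]
force: [-0.4, -0.0, -0.7]
grip_width: 0.0001
clock: 3.25
ee_pos: [0.4161, 0.3299, 0.4014]
ee_rot: [0.0, 0.118, 0.993, 0.0]
force: [0.9, 0.8, -0.2]
grip_width: -0.0002
{'clock': 3.25, 'q': array([ 5.39280601e-01,  1.61088720e-01,  1.24947315e+00,  1.08852079e-04,
        1.73070616e+00, -7.95756793e-01]), 'dq': array([-0.52154196,  0.06737554, -0.07804955,  0.00241066,  0.0101021 ,
       -0.51839019]), 'tau': array([  2.5131838 , -37.2699666 , -25.90870678,  -0.0444449 ,
         0.09576662,   0.42856299]), 'ee_pos': array([0.41608578, 0.32993148, 0.40140754]), 'ee_rot': array([9.56822450e-05, 1.17598039e-01, 9.93061263e-01, 1.41689344e-04]), 'force': array([ 0.86818594,  0.78450142, -0.23316426]), 'torque': array([0.02146132, 0.01234504, 0.01733998]), 'grip_width': -0.00024284070680377761}
[[-9.72341384e-01  2.33564088e-01  2.23361440e-04]
 [ 2.33564142e-01  9.72341362e-01  2.58908310e-04]
 [-1.56711884e-04  3.03916487e-04 -9.99999942e-01]]
```

```bash
python3 -m jog '[[[0,0,0,-1,-0.5,0,255],[0,0,0,-1,-0.5,0,255],[0,0,0,-1,-0.5,0,255],[0,0,0,-1,-0.5,0,255],[0,0,0,-1,-0.5,0,255],[0,0,0,-1,-0.5,0,255],[0,0,0,-1,-0.5,0,255],[0,0,0,-1,-0.5,0,255]]]'
python3 -m jog '[[[0,0,0,-1,-0.5,0,255],[0,0,0,-1,-0.5,0,255],[0,0,0,-1,-0.5,0,255],[0,0,0,-1,-0.5,0,255],[0,0,0,-1,-0.5,0,255],[0,0,0,-0.9,-0.6,0,255],[0,0,0,0,0,0.3,255]]]'
python3 -c "
from h import *
s=status.sense(); print(s['q'],s['force'],s['ee_pos']); snap('scene','scene2.png');snap('wrist','wrist2.png')"
```

```text
clock: 4.05
ee_pos: [0.5872, 0.1861, 0.4013]
ee_rot: [-0.0, 0.118, 0.993, 0.0]
force: [0.2, 0.2, 0.1]
grip_width: -0.0
clock: 4.75
ee_pos: [0.7145, 0.0739, 0.3926]
ee_rot: [0.001, 0.119, 0.993, -0.001]
force: [0.7, -0.6, -0.7]
grip_width: 0.0001
[ 7.14394259e-03  4.85569142e-01  7.93187661e-01 -1.61621188e-03
  1.86163199e+00 -1.32461486e+00] [ 0.68470619 -0.62193444 -0.69226818] [0.71447668 0.07394165 0.39260797]
```

View pics/scene2.png

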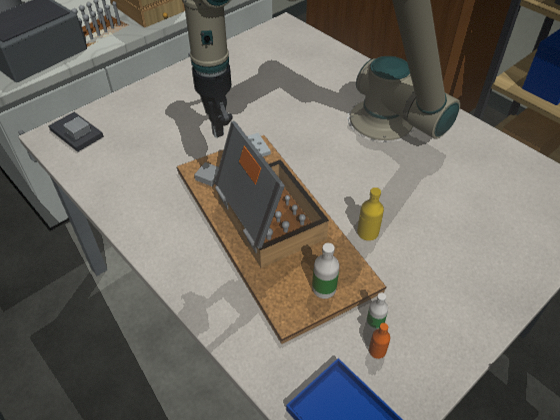

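View pics/wrist2.png

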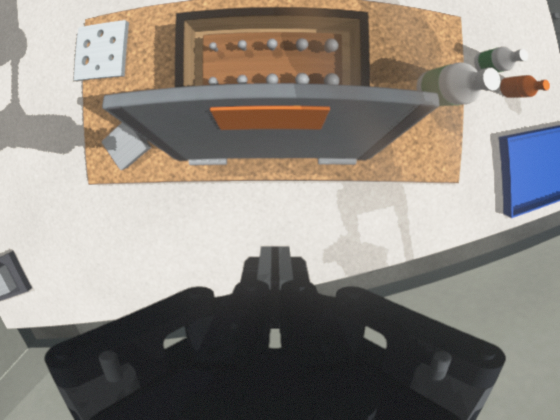

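In the wrist view the fingertip (275,265) lines up sideways with the pad (270,118), and the objects haven't moved. I'll descend behind the cover and approach.

```bash
python3 -m jog '[[[0,0,0,0,0,1,255],[0,0,0,0,0,1,255],[0,0,0,0,0,1,255],[0,0,0,0,0,1,255],[0,0,0,0.4,0,0.5,255],[0,0,0,0.6,0,0,255],[0,0,0,0.5,0,0,255],[0,0,0,0.4,0,0,255]]]'
python3 -m jog '[[[0,0,0,0.12,0,0,255],[0,0,0,0.12,0,0,255],[0,0,0,0.12,0,0,255],[0,0,0,0.12,0,0,255]]]'
python3 -c "
from h import *
s=status.sense(); print(s['q'],s['force'],s['ee_pos']); snap('side','side3.png');snap('scene','scene3.png')"
```

```text
clock: 5.65
ee_pos: [0.664, 0.0895, 0.2819]
ee_rot: [-0.0, 0.117, 0.993, 0.0]
force: [-0.9, -0.6, 0.6]
grip_width: 0.0
clock: 6.05
ee_pos: [0.6541, 0.091, 0.2812]
ee_rot: [0.0, 0.118, 0.993, 0.0]
force: [0.1, 0.7, 0.5]
grip_width: -0.0002
[ 3.28598544e-02  3.87131672e-01  1.21642712e+00  3.99940310e-05
  1.53780746e+00 -1.30212752e+00] [0.10979303 0.69137348 0.5288096 ] [0.65407609 0.09095265 0.28123815]
```

View pics/scene3.png

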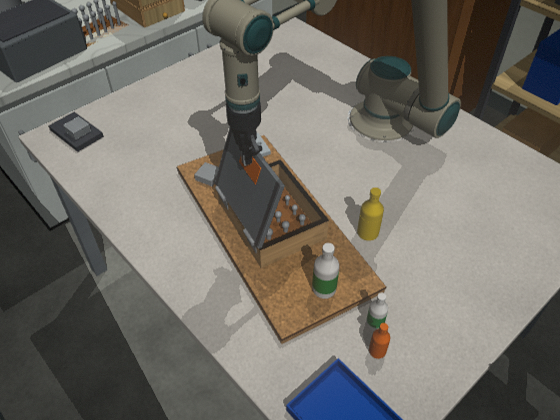

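```bash
python3 -m jog '[[[0,0,0,0.08,0,0,255],[0,0,0,0.08,0,0,255],[0,0,0,0.08,0,0,255],[0,0,0,0.08,0,0,255]]]'
python3 - <<'E'
import numpy as np
r=.172
f=lambda a: r*np.cos(a)-.009*np.sin(a)-.011
z=lambda a: r*np.sin(a)+.009*np.cos(a)
a=1.24
while a>0.0:
    b=max(a-.16,0); n=(a-b)/.02
    print('%.2f->%.2f rows %.0f dx %.3f dz %.3f  tcp xy (%.4f %.4f) z %.4f'%(a,b,n,(f(b)-f(a))/n/.025,(z(a)-z(b))/n/.025,.684-.972*f(b),.082+.2336*f(b),.113+z(b))); a=b
E
```

```text
clock: 6.55
ee_pos: [0.6488, 0.0921, 0.2815]
ee_rot: [0.003, 0.118, 0.993, -0.0]
force: [6.4, -1.7, -1.3]
grip_width: -0.0002
1.24->1.08 rows 8 dx 0.129 dz 0.048  tcp xy (0.6236 0.0965) z 0.2689
1.08->0.92 rows 8 dx 0.120 dz 0.068  tcp xy (0.6004 0.1021) z 0.2553
0.92->0.76 rows 8 dx 0.107 dz 0.086  tcp xy (0.5795 0.1071) z 0.2380
0.76->0.60 rows 8 dx 0.092 dz 0.102  tcp xy (0.5616 0.1114) z 0.2175
0.60->0.44 rows 8 dx 0.075 dz 0.116  tcp xy (0.5472 0.1149) z 0.1944
0.44->0.28 rows 8 dx 0.055 dz 0.126  tcp xy (0.5364 0.1175) z 0.1692
0.28->0.12 rows 8 dx 0.034 dz 0.133  tcp xy (0.5298 0.1191) z 0.1425
0.12->0.00 rows 6 dx 0.015 dz 0.137  tcp xy (0.5275 0.1196) z 0.1220
```

Contact at 6.7 N, where the model predicted it. I'll push along the arc at about 0.2 rad/s.

```bash
python3 -m jog '[[[0,0,0,0.13,0,0.05,255],[0,0,0,0.13,0,0.05,255],[0,0,0,0.13,0,0.05,255],[0,0,0,0.13,0,0.05,255]]]'
python3 -m jog '[[[0,0,0,0.13,0,0.05,255],[0,0,0,0.13,0,0.05,255],[0,0,0,0.13,0,0.06,255],[0,0,0,0.13,0,0.06,255]]]'
```

```text
clock: 6.95
ee_pos: [0.6361, 0.0952, 0.2771]
ee_rot: [0.003, 0.118, 0.993, -0.0]
force: [5.4, -1.6, 0.5]
grip_width: -0.0005
clock: 7.35
ee_pos: [0.6233, 0.0982, 0.2715]
ee_rot: [0.003, 0.118, 0.993, -0.0]
force: [6.3, -1.0, 0.1]
grip_width: 0.0001
```

```bash
python3 -m jog '[[[0,0,0,0.12,0,0.08,255],[0,0,0,0.12,0,0.08,255],[0,0,0,0.12,0,0.08,255],[0,0,0,0.12,0,0.08,255]]]'
python3 -m jog '[[[0,0,0,0.12,0,0.08,255],[0,0,0,0.12,0,0.08,255],[0,0,0,0.11,0,0.08,255],[0,0,0,0.11,0,0.09,255]]]'
python3 -m jog '[[[0,0,0,0.11,0,0.09,255],[0,0,0,0.11,0,0.09,255],[0,0,0,0.11,0,0.09,255],[0,0,0,0.1,0,0.09,255]]]'
python3 -c "
from h import *
snap('side','side4.png');snap('scene','scene4.png')"
```

```text
clock: 7.75
ee_pos: [0.609, 0.1017, 0.2633]
ee_rot: [0.0, 0.118, 0.993, 0.0]
force: [2.2, -1.3, 4.7]
grip_width: 0.0001
clock: 8.15
ee_pos: [0.5976, 0.1047, 0.2544]
ee_rot: [-0.0, 0.118, 0.993, 0.0]
force: [0.6, -1.0, 4.4]
grip_width: 0.0002
clock: 8.55
ee_pos: [0.5872, 0.1072, 0.2452]
ee_rot: [-0.0, 0.118, 0.993, 0.0]
force: [1.0, -0.7, 4.1]
grip_width: -0.0004
```

View pics/side4.png

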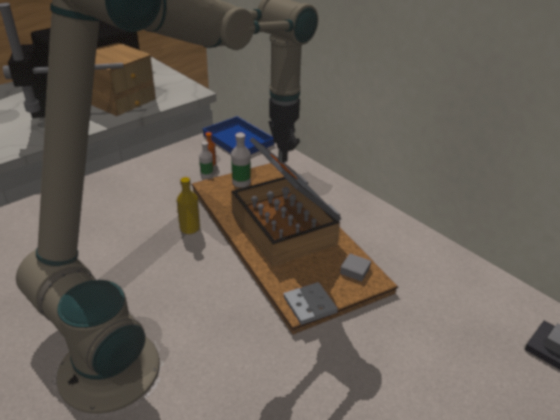

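View pics/scene4.png

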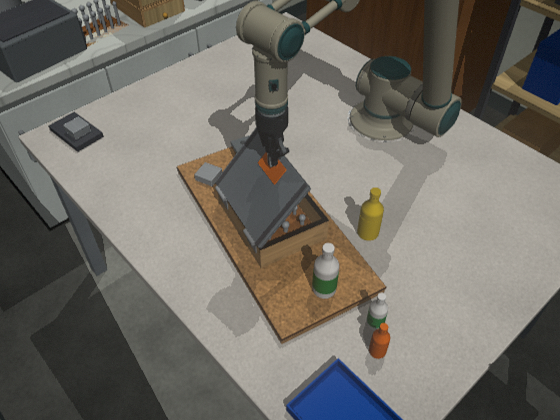

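The cover is at about 0.82 rad, the fingertip is on the pad, and the contact force is about 4 N. Carrying on.

```bash
python3 -m jog '[[[0,0,0,0.1,0,0.09,255],[0,0,0,0.1,0,0.1,255],[0,0,0,0.1,0,0.1,255],[0,0,0,0.09,0,0.1,255]]]'
python3 -m jog '[[[0,0,0,0.09,0,0.1,255],[0,0,0,0.09,0,0.1,255],[0,0,0,0.09,0,0.1,255],[0,0,0,0.09,0,0.11,255]]]'
python3 -m jog '[[[0,0,0,0.08,0,0.11,255],[0,0,0,0.08,0,0.11,255],[0,0,0,0.08,0,0.11,255],[0,0,0,0.08,0,0.11,255]]]'
python3 -m jog '[[[0,0,0,0.07,0,0.11,255],[0,0,0,0.07,0,0.12,255],[0,0,0,0.07,0,0.12,255],[0,0,0,0.06,0,0.12,255]]]'
python3 -c "
from h import *
snap('scene','scene5.png')"
```

```text
clock: 9.05
ee_pos: [0.5778, 0.1093, 0.2356]
ee_rot: [-0.0, 0.118, 0.993, 0.0]
force: [0.6, -0.1, 4.0]
grip_width: -0.0
clock: 9.45
ee_pos: [0.569, 0.1113, 0.2252]
ee_rot: [-0.0, 0.118, 0.993, 0.0]
force: [0.2, 0.0, 4.9]
grip_width: -0.0003
clock: 9.85
ee_pos: [0.5613, 0.1132, 0.2142]
ee_rot: [-0.0, 0.118, 0.993, -0.0]
force: [0.1, -0.4, 2.9]
grip_width: 0.0003
clock: 10.25
ee_pos: [0.5547, 0.1148, 0.2024]
ee_rot: [-0.0, 0.118, 0.993, 0.0]
force: [-0.1, -0.4, 2.9]
grip_width: 0.0004
```

View pics/scene5.png

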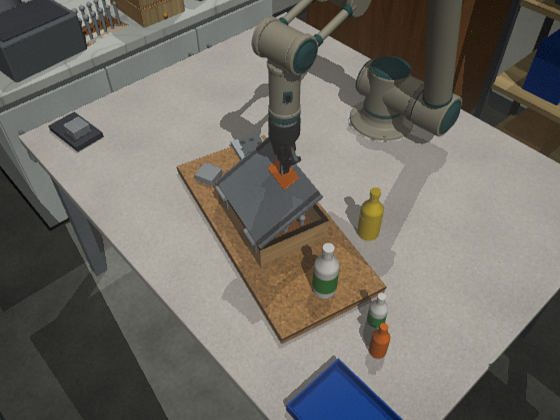

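```bash
python3 -m jog '[[[0,0,0,0.06,0,0.12,255],[0,0,0,0.06,0,0.12,255],[0,0,0,0.06,0,0.12,255],[0,0,0,0.05,0,0.12,255],[0,0,0,0.05,0,0.12,255],[0,0,0,0.05,0,0.12,255]]]'
python3 -m jog '[[[0,0,0,0.05,0,0.12,255],[0,0,0,0.05,0,0.12,255],[0,0,0,0.05,0,0.12,255],[0,0,0,0.04,0,0.12,255],[0,0,0,0.04,0,0.12,255],[0,0,0,0.04,0,0.12,255]]]'
python3 -c "
from h import *
snap('scene','scene6.png')"
```

```text
clock: 10.9
ee_pos: [0.5468, 0.1167, 0.1845]
ee_rot: [-0.0, 0.118, 0.993, 0.0]
force: [-0.1, -0.7, 1.6]
grip_width: 0.0001
clock: 11.5
ee_pos: [0.5403, 0.1183, 0.1665]
ee_rot: [-0.0, 0.118, 0.993, 0.0]
force: [0.3, 0.7, 1.1]
grip_width: -0.0001
```

View pics/scene6.png

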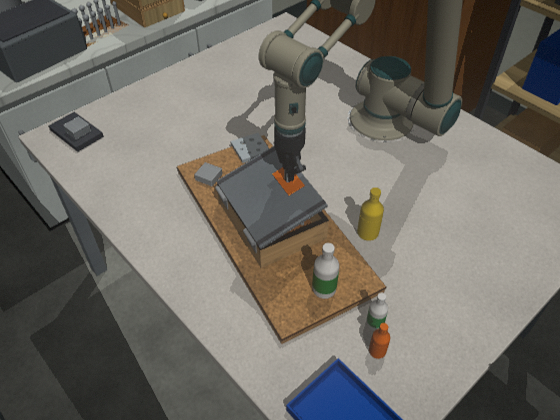

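```bash
python3 -m jog '[[[0,0,0,0.05,0,0.12,255],[0,0,0,0.05,0,0.12,255],[0,0,0,0.05,0,0.12,255],[0,0,0,0.05,0,0.12,255],[0,0,0,0.05,0,0.12,255],[0,0,0,0.05,0,0.12,255]]]'
python3 -m jog '[[[0,0,0,0.05,0,0.1,255],[0,0,0,0.05,0,0.1,255],[0,0,0,0.05,0,0.1,255],[0,0,0,0.05,0,0.1,255]]]'
python3 -c "
from h import *
W=pts(snap('scene','scene7.png')); c=W[215:225,270:285].reshape(-1,3); print(np.nanmedian(c,0))"
```

```text
clock: 12.15
ee_pos: [0.5332, 0.1201, 0.1486]
ee_rot: [0.0, 0.118, 0.993, 0.0]
force: [0.1, 0.1, 0.2]
grip_width: -0.0001
clock: 12.55
ee_pos: [0.5282, 0.1212, 0.1386]
ee_rot: [-0.0, 0.118, 0.993, 0.0]
force: [1.2, -0.2, 1.5]
grip_width: 0.0
[0.6308417  0.17645121 0.12676541]
```

View pics/scene7.png

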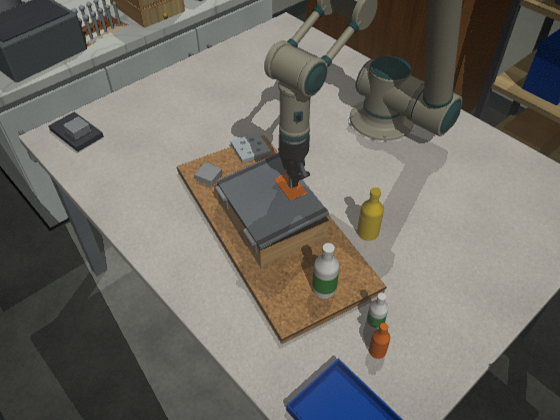

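```bash
python3 -m jog '[[[0,0,0,0.03,0,0.08,255],[0,0,0,0.03,0,0.08,255],[0,0,0,0.03,0,0.08,255],[0,0,0,0.03,0,0.08,255]]]'
python3 -m jog '[[[0,0,0,0,0,0.06,255],[0,0,0,0,0,0.06,255],[0,0,0,0,0,0.06,255]]]'
```

```text
clock: 13.0
ee_pos: [0.5255, 0.1219, 0.1307]
ee_rot: [0.0, 0.118, 0.993, 0.0]
force: [0.3, -0.2, 0.8]
grip_width: -0.0003
clock: 13.3
ee_pos: [0.5249, 0.122, 0.1261]
ee_rot: [-0.001, 0.118, 0.993, 0.0]
force: [-0.7, 0.3, 1.1]
grip_width: 0.0002
```

```bash
python3 -m jog '[[[0,0,0,0,0,0.04,255],[0,0,0,0,0,0.04,255],[0,0,0,0,0,0.04,255]]]'
```

```text
clock: 13.6
ee_pos: [0.5252, 0.1219, 0.1232]
ee_rot: [-0.0, 0.118, 0.993, -0.0]
force: [-0.6, -0.0, -0.0]
grip_width: 0.0001
```

```bash
python3 -m jog '[[[0,0,0,0,0,0.04,255],[0,0,0,0,0,0.02,255]]]'; python3 -m jog '[[[0,0,0,0,0,0.02,255],[0,0,0,0,0,0.02,255]]]'
```

```text
clock: 13.8
ee_pos: [0.5252, 0.1219, 0.1217]
ee_rot: [-0.0, 0.118, 0.993, 0.0]
force: [-0.9, 0.0, 1.0]
grip_width: 0.0002
clock: 14.0
ee_pos: [0.5253, 0.1219, 0.1213]
ee_rot: [0.0, 0.118, 0.993, 0.0]
force: [-2.7, 0.1, 7.7]
grip_width: -0.0002
```

```bash
python3 -m jog '[[[0,0,0,0,0,0.01,255],[0,0,0,0,0,0,255]]]'; python3 -m jog '[[[0,0,0,0,0,0.01,255],[0,0,0,0,0,0,255]]]'
```

```text
clock: 14.2
ee_pos: [0.5253, 0.1219, 0.1214]
ee_rot: [0.0, 0.118, 0.993, 0.0]
force: [-2.6, -0.9, 7.0]
grip_width: -0.0002
clock: 14.4
ee_pos: [0.5253, 0.1219, 0.1213]
ee_rot: [0.0, 0.118, 0.993, 0.0]
force: [-2.7, -0.7, 6.9]
grip_width: 0.0001
```

```bash
python3 -m jog '[[[0,0,0,0,0,0.02,255],[0,0,0,0,0,0,255]]]'; python3 -m jog '[[[0,0,0,0,0,0.02,255],[0,0,0,0,0,0,255]]]'
```

```text
clock: 14.6
ee_pos: [0.5253, 0.1219, 0.1211]
ee_rot: [0.0, 0.118, 0.993, 0.0]
force: [-4.0, 0.6, 8.4]
grip_width: -0.0002
clock: 14.8
ee_pos: [0.5253, 0.1219, 0.121]
ee_rot: [0.0, 0.118, 0.993, 0.0]
force: [-3.9, -0.7, 11.1]
grip_width: -0.0002
```

```bash
python3 -m jog '[[[0,0,0,0.02,0,0.02,255],[0,0,0,0,0,0,255]]]'; python3 -m jog '[[[0,0,0,0,0,0.02,255],[0,0,0,0,0,0,255]]]'
```

```text
clock: 15.0
ee_pos: [0.5253, 0.1219, 0.121]
ee_rot: [0.001, 0.118, 0.993, 0.0]
force: [-3.7, -1.4, 12.7]
grip_width: 0.0001
clock: 15.2
ee_pos: [0.5253, 0.1219, 0.1208]
ee_rot: [0.001, 0.117, 0.993, 0.0]
force: [-5.3, -0.9, 15.8]
grip_width: -0.0001
```

```bash
python3 -m jog '[[[0,0,0,0,0,0.01,255],[0,0,0,0,0,0,255],[0,0,0,0,0,0,255]]]'; python3 -m jog '[[[0,0,0,0,0,0,255],[0,0,0,0,0,0,255],[0,0,0,0,0,0,255]]]'
```

```text
clock: 15.5
ee_pos: [0.5253, 0.1219, 0.1208]
ee_rot: [0.001, 0.117, 0.993, 0.0]
force: [-5.2, -1.9, 16.5]
grip_width: 0.0001
clock: 15.8
ee_pos: [0.5253, 0.1219, 0.1208]
ee_rot: [0.001, 0.117, 0.993, 0.0]
force: [-5.7, -1.0, 17.3]
grip_width: -0.0003
```

```bash
python3 -m jog '[[[0,0,0,0,0,0,255],[0,0,0,0,0,0,255],[0,0,0,0,0,0,255],[0,0,0,0,0,0,255],[0,0,0,0,0,0,255],[0,0,0,0,0,0,255]]]'; python3 -m jog '[[[0,0,0,0,0,0,255],[0,0,0,0,0,0,255],[0,0,0,0,0,0,255]]]'
```

```text
clock: 16.4
ee_pos: [0.5253, 0.1219, 0.1208]
ee_rot: [0.001, 0.117, 0.993, 0.0]
force: [-4.8, -1.3, 16.8]
grip_width: -0.0002
clock: 16.7
ee_pos: [0.5253, 0.1219, 0.1208]
ee_rot: [0.001, 0.117, 0.993, 0.0]
force: [-5.3, -0.8, 17.2]
grip_width: 0.0001
```

```bash
python3 -m jog '[[[0,0,0,0,0,-0.04,255],[0,0,0,0,0,-0.06,255],[0,0,0,0,0,-0.1,255],[0,0,0,0,0,-0.3,255],[0,0,0,0,0,-1,255],[0,0,0,0,0,-1,255],[0,0,0,0,0,-1,255],[0,0,0,0,0,-1,255]]]'; python3 -m jog '[[[0,0,0,1,0,-1,255],[0,0,0,1,0,-1,255],[0,0,0,1,0,-1,255],[0,0,0,1,0,0,255],[0,0,0,1,0,0,255],[0,0,0,0,0,0,255]]]'
python3 - <<'E'
from h import *
s=snap('scene','scene8.png'); W=pts(s)
c=s['color'].astype(int)
B=W[(W[...,2]>.09)&(W[...,2]<.16)&(W[...,0]>.42)&(W[...,0]<.78)&(W[...,1]>-.1)&(W[...,1]<.29)&(abs(c[...,0]-c[...,2])<25)]
d=(B-[.684,.082,0])@np.array([-.972,.2336,0]); 
k=(d>.01)&(d<.19); print(np.polyfit(d[k],B[k][:,2],1),k.sum())
for lo in np.arange(0,.2,.04):
    q=(d>lo)&(d<lo+.04); print(lo,np.median(B[q][:,2]))
for t in ['cleaner','anvil','die']:
    for r in cams.cut_out(s,t)[:3]: print(t,round(r['p'],2),r['pixel'],np.round(np.nanmedian(W[r['pixels']],0),3))
s=snap('side','side8.png')
E
```

```text
clock: 17.5
ee_pos: [0.5249, 0.122, 0.2317]
ee_rot: [0.0, 0.118, 0.993, 0.0]
force: [-0.0, 0.2, 0.1]
grip_width: 0.0007
clock: 18.1
ee_pos: [0.4005, 0.1517, 0.3063]
ee_rot: [-0.0, 0.117, 0.993, 0.0]
force: [-0.0, -0.0, 0.4]
grip_width: 0.0004
[-0.00164656  0.11900835] 4619
0.0 0.11920270037485725
0.04 0.1192866273488431
0.08 0.1190742536630418
0.12 0.11914483684312283
0.16 0.11884131942927678
cleaner 0.88 [379.8, 340.5] [0.667 0.559 0.072]
cleaner 0.86 [376.6, 311.8] [0.617 0.507 0.076]
cleaner 0.76 [328.0, 273.3] [0.655 0.372 0.129]
anvil 0.77 [207.3, 174.7] [ 0.62  -0.14   0.052]
die 0.78 [250.4, 143.6] [ 0.444 -0.154  0.043]
```

View pics/scene8.png

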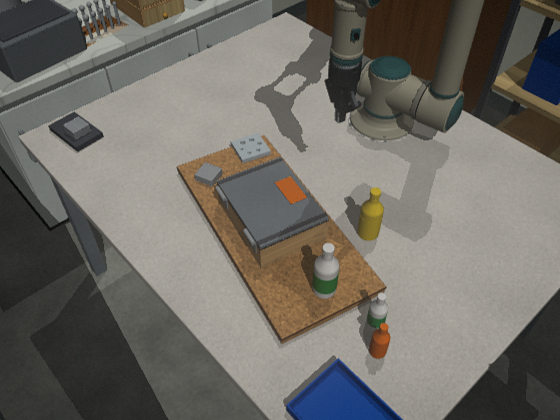

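View pics/side8.png

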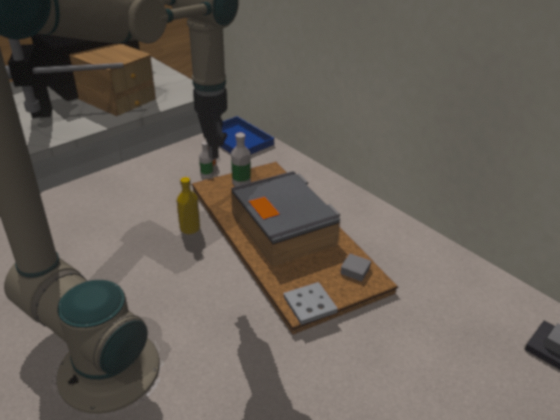

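Both views show the cover lying flat, with a slope of about -0.002 rad. The bottle, block and plate haven't moved, and the robot is clear of everything.

```bash
python3 -c "
from plant import workorder; print(workorder.close_job())"
```

```text
the job is handed in; nothing more can be done
None
```

The cover is shut and pressed home on its seal, and I handed the job in at about 18 s of the allowed 51 s.

- **Closing:** I pushed with the closed fingertips on the orange pad at about 0.2 rad/s, slowing further at the end. Contact force at each reading was about 7 N or less. Near shut it dropped close to 0 N, so the cover may have been sinking under its own weight there.
- **Pressing:** I pressed on the pad about 35–40 mm from the front edge, at 16.5–17.3 N downward for about 1.2 s. Including a sideways component of about 5 N, the total was about 18 N. The highest reading stayed below 25 N, but I only read the force at the end of each move.
- **After letting go:** the depth image puts the cover flat, with a slope of about -0.002 rad, which is within measurement error. Both camera views show the bottle, steel block and die plate where they started, and the arm is clear, reading about 0 N.

No check failed. The cover's turning speed was not measured directly; I inferred it from the fingertip motion.

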